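# Square a duct plate on the drilling jig

### The job

The white duct wall plate lies askew on the plywood drilling jig, its left edge bearing on the black bench dog near its far left corner. Push the plate at its near right corner, so that it turns on the black dog until its far edge meets the red dog and it lies square with the jig board, still bearing on the black dog. Keep the plate flat on the board and leave the bearing, the sanding block and the small carton where they are.

Things in the scene. Friction and masses are not known exactly. Their poses are not given: they have to be found in the camera images.
- jig: Fixed plywood board, 270 mm (its x) by 260 mm (its y), 18 mm thick, lying on the table, carrying two round bench dogs (pegs). +x points away from the robot, +y to the left, z up (yaw within 0.3 rad of the world's). Origin: at table height, under the place where the plate's centre belongs; the board reaches from x = -170 to +100 mm and y = -130 to +130 mm of it. The board's top is at z = 18 mm.
- pivot_dog (a point): Black steel dog, 16 mm in diameter, standing 33 mm above the board, fixed; the point is on its axis, 6 mm above the board's top. At x = 35, y = 84 mm of the jig.
- stop_dog (a point): Red dog, 16 mm in diameter, standing 33 mm above the board, fixed; the point is on its axis, 6 mm above the board's top. At x = 64, y = -50 mm of the jig.
- plate_centre (a point): Centre, half-way up, of the white plastic duct wall plate: loose, flat, 110 mm along its x, 150 mm along its y, 12 mm thick, with a round 70 mm hole through its middle, about 0.3 kg. It lies on the board; its axes are parallel to its edges, and when square its x and y point as the jig's do. It starts turned 0.4 to 0.6 rad clockwise (seen from above) from square. It slides on the board under a push of a few N.
- plate_heel (a point): Point on the plate's left (+y) edge, 20 mm from its far left corner, half-way up: the place where the plate bears on the black dog (there within about 6 mm at the start). At x = 35, y = 75 mm of the plate's centre, in the plate's axes.
- plate_toe (a point): Point on the plate's far (+x) edge, 25 mm from its far right corner, half-way up: the place that comes to the red dog. At x = 55, y = -50 mm of the plate's centre, in the plate's axes.
- bearing: Bystander: grey ball bearing, 47 mm across, 14 mm high, lying on the near left corner of the board; origin at the centre of its underside.
- sanding_block: Bystander: brown sanding block, 62 by 110 by 31 mm high, on the table to the left or right of the board; origin at the centre of its underside.
- carton: Bystander: small red, white and green carton, 53 by 99 by 62 mm high, on the table on the other side of the board; origin at the centre of its underside.
Mind the look-alikes: they are no part of the job. Of the things shaped like the part that bears plate_centre, the white one is meant.

How it is judged:
By the outcome, as a careful person would: the job done as asked, in the order asked, and still so for the second after the job is handed in, with the robot touching nothing.
It also fails if it takes over 29 s, if anything falls off the work surface, if the arm or the gripper's body presses on something with over 40 N, if the wrist force passes 120 N, or if a joint passes its speed limit or range.

### The arm

A 6-joint arm with a two-finger parallel gripper is mounted at the origin on a cart in front of the work surface, level with it; the furniture and walls round the work are solid. World frame = base frame: x ahead of the robot, y to its left, z up, the work surface at z = 0. Lengths are in m, angles in degrees, forces in N, time in s.
With the tool pointing down it reaches from about 0.25 to 0.725 m from the base axis. Payload 9.7 kg.
Tool frame: the origin (TCP) lies at the very end of the fingers, on their centre line; the grasp point (between the pads) lies grasp_offset behind it (grasp_offset is the distance from the TCP to the grasp point, in m); z points along the fingers, y is the line along which they close (so a half turn about z gives the same grasp; the last joint's range is limited). The gripper opens to 85 mm and grips with 20 to 120 N. Pads are 22 mm wide; open, the fingers measure 114 mm over their backs; the gripper's body (76 mm by 85 mm) begins 54 mm behind the grasp point. The pads swing forward as they close: fully open they stand 13 mm farther back than shut.
Start: joints at [72.995, 4.979, 10.078, 95.1, 0, 90], TCP at [0.161, 0.526, 0.231] pointing down, gripper open.
Joint ranges: [-179.16, 179.16], [-48.56, 103.87], [-65.8, 70.77], [-126.05, 130.52], [-82.76, 87.17], [-180, 180]. Speed limits (degrees/s): [127.2, 127.2, 147.25, 180, 180, 180].

### API

Orientations are given as [roll, pitch, yaw] about the fixed x, y, z axes, in that order (R = Rz(yaw) Ry(pitch) Rx(roll)).
In Python, from workcell import get_obs, camera, calibration, job_done, recognise, cut_out, mark_of, grasp_offset gives the robot as it stands.
- The arm moves only by the tool servo_tool, never from a script. Its argument "moves" is a list of rows, each a list of 3 entries, a list of its own where there are three numbers: the turn, a rotation vector about the tool's x, y, z in degrees, then the shift along the tool's x, y, z in m, then the opening in per cent of the stroke, from 0 (shut) to 100 (fully open). In form: [[[ax, ay, az], [x, y, z], claw], ...]. A call has 1 to 12 rows; each row shifts and turns the commanded pose from where the row before left it, along the tool's axes as they then stand; what a row does not reach is not made up. A row lasts 1/10 s, in which the tool goes at most 50 mm and 8.59 degrees, less where a joint would pass 70% of its speed; a pose out of reach is approached as far as the arm can. A call is refused whole if a number of a shift passes 0.05 or a number of a turn 8.59, either way. A call with a gripper value outside its range is refused whole. The fingers move at their own pace and stop on an object; "force" is the grip in N (left out, the last holds). Time passes only in rows, so rows that do not move let the fingers close. It gives the time, the measured TCP pose, the force, the opening and the grip force at its end, in the units of the state.
- get_obs(): the state, without advancing time (a new reading comes with each control period).
- camera(name): name is "side" or "top"; returns (picture, depth): 480x640x3 uint8, red, green, blue; 480x640 float32, m along the optical axis (not along the pixel's ray), 0 where there is no reading.
- calibration(name): a dict with "camera_matrix" (3x3 intrinsics, pixels), "R" (3x3) and "t" (3): a world point X has camera coordinates R X + t. Camera axes: x right, y down, z forward; pixel columns grow to the right and rows downward; lengths in m; the calibration is good to about 2 mm. A picture is of the moment at which its call begins. calibration takes no time and is no camera call.
- job_done(): hands the job in; it is judged then, once.
Trained networks look in the newest picture that a camera, given by its name, has taken for a name from the list of things; names that differ only in an ending like _2 or _b are one class to them, and where a whole thing is asked for, a point or a joint stands for the part that bears it (a point fixed in the world has none). Each returns a list of dicts, best first, with "score" (0 to 1); they miss things now and then, are a little off and sometimes report something else, mostly with a low value. They report only what shows in the picture. A call takes as long as a camera call. They do not tell look-alikes from the thing itself.
- recognise(name, camera): "xyz" ([x, y, z] in m, in the coordinates of the camera as it stood for that picture, good to about 4 mm: the middle of the surface that is visible of it).
- cut_out(name, camera): "mask" (480x640 bool, what is visible of it).
- mark_of(name, camera): "xyz" ([x, y, z] in m, in the coordinates of the camera as it stood for that picture, good to about 4 mm: a listed point, or the origin of a listed thing).
The state is a dict: "time": time; "q": joint angles; "qd": joint speeds; "joint_efforts": joint torques, N m; "ee_pos": TCP position; "tcp_rot": TCP orientation; "wrist_force": force on the tool from outside, world axes, zero at the start; "torque": the same for the moment, N m; "opening": finger opening in m; "grasp_force": force on a finger pad.
Only numpy, scipy, OpenCV 4.12 (cv2) and the standard library are available. Lean on these libraries where they do the work, as an engineer would, in place of code of your own. Each camera call takes 0.05 s, during which the arm holds its last target. There are 200 camera calls.

## Working session

There is one attempt and no reset: what is moved stays moved. The work goes in short steps, Python scripts to look and compute and a tool call to move; the robot and the scene stay as the last step left them, time stands still between calls to the robot, and variables do not carry over. Pictures are saved under pics/ and viewed, at most 12 in all, crops included, and the job is handed in when it is done.

Besides the shell and the picture viewer there is one more tool, called after ">>>" by a JSON object that holds its "fn" and its "kwargs", one argument or row to a line. servo_tool: Moves the arm, as the interface text tells. Its arguments: {"type":"object","properties":{"moves":{"type":"array"},"force":{"type":"number"}},"required":["moves"]}

```bash
mkdir -p pics; cat > h.py <<'E'
import numpy as np, cv2
from workcell import *
def w(p,c):
    k=calibration(c); return np.array(k["R"]).T@(np.array(p)-np.array(k["t"]))
def proj(X,c):
    k=calibration(c); p=np.array(k["camera_matrix"])@(np.array(k["R"])@np.array(X)+np.array(k["t"])); return p[:2]/p[2]
def plane(mask_or_px,c,z):
    k=calibration(c); R=np.array(k["R"]);t=np.array(k["t"]);px=np.asarray(mask_or_px,float).reshape(-1,2)
    d=np.c_[px,np.ones(len(px))]@np.linalg.inv(k["camera_matrix"]).T@R; o=-R.T@t
    return o+d*((z-o[2])/d[:,2])[:,None]
def snap(c,n):
    im,d=camera(c); cv2.imwrite(f"pics/{n}.png",im[:,:,::-1]); return im,d
E
python3 - <<'E'
from h import *
np.set_printoptions(precision=4,suppress=True)
for c in("top","side"):
    snap(c,c+"0")
    for n in("jig","pivot_dog","stop_dog","plate_centre","plate_heel","plate_toe","bearing","sanding_block","carton"):
        for r in mark_of(n,c)[:3]: X=w(r["xyz"],c);print(c,n,round(r["score"],2),X,proj(X,c).round())
o=get_obs();print(o["time"],o["ee_pos"],o["tcp_rot"],o["opening"],grasp_offset() if callable(grasp_offset) else grasp_offset)
E
```

```text
top jig 0.66 [0.6013 0.0155 0.    ] [323. 256.]
top pivot_dog 0.85 [0.6131 0.108  0.0225] [280. 249.]
top stop_dog 0.88 [ 0.6711 -0.0168  0.021 ] [338. 222.]
top plate_centre 0.82 [0.5624 0.0301 0.0219] [317. 272.]
top plate_centre 0.78 [ 0.4174 -0.2859  0.006 ] [469. 340.]
top plate_heel 0.75 [0.6098 0.0973 0.0228] [285. 251.]
top plate_heel 0.68 [ 0.4691 -0.2242  0.0041] [438. 316.]
top plate_toe 0.93 [ 0.5993 -0.0291  0.0274] [344. 254.]
top plate_toe 0.61 [ 0.4556 -0.3479  0.0058] [497. 321.]
top bearing 0.81 [0.4407 0.0735 0.0186] [297. 331.]
top sanding_block 0.89 [ 0.5707  0.2166 -0.0029] [230. 271.]
top carton 0.73 [ 0.5975 -0.1973  0.0006] [422. 256.]
top carton 0.57 [ 0.5998  0.0136 -0.0011] [324. 256.]
side jig 0.79 [0.5977 0.0114 0.001 ] [320. 268.]
side pivot_dog 0.75 [0.6124 0.1007 0.0212] [310. 236.]
side stop_dog 0.65 [ 0.6653 -0.02    0.0276] [364. 255.]
side plate_centre 0.93 [0.5601 0.0283 0.0238] [296. 256.]
side plate_heel 0.85 [0.61   0.0956 0.0253] [310. 235.]
side plate_heel 0.55 [ 0.4669 -0.223   0.005 ] [291. 368.]
side plate_toe 0.82 [ 0.4539 -0.3468  0.0084] [315. 442.]
side plate_toe 0.7 [ 0.6014 -0.03    0.0224] [331. 267.]
side bearing 0.87 [0.4366 0.0749 0.0204] [220. 259.]
side sanding_block 0.78 [ 0.5695  0.217  -0.0032] [272. 227.]
side carton 0.78 [ 0.5988 -0.198   0.0008] [375. 335.]
side carton 0.25 [0.6133 0.1012 0.0247] [311. 234.]
1.0 [0.1608 0.526  0.2313] [179.9978  -0.0016 162.9961] 0.08525668188367648 0.0187
```

View pics/top0.png

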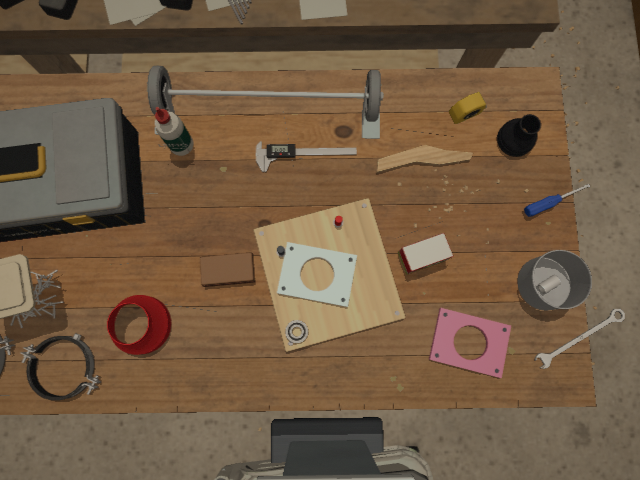

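View pics/side0.png

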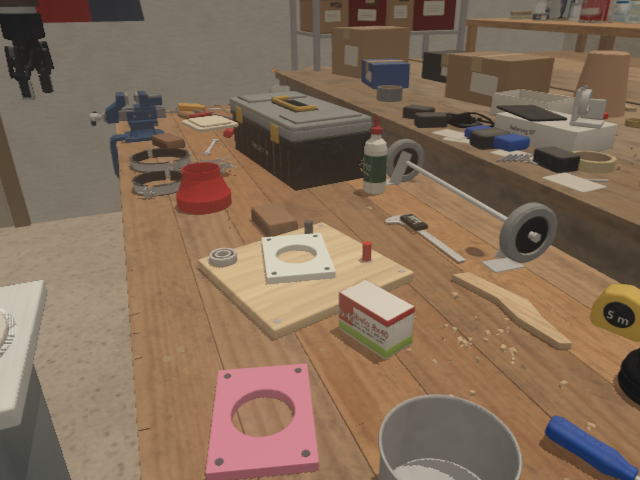

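The top view shows two plates: the white one at (317,272) on the board, touching the black dog at (281,250), and a pink look-alike at (469,340) on the table. The white one is meant by colour and position. The red dog is at (338,220), the bearing at (297,331), the sanding block at (228,270) and the carton at (426,252). I'll measure outlines and confirm in one crop.

```bash
cat >> h.py <<'E'
from scipy.optimize import minimize
def fitrect(P,lx,ly,x0):
    # fit outline points to rectangle lx*ly, pose (x,y,yaw)
    def f(v):
        c,s=np.cos(v[2]),np.sin(v[2]); q=np.c_[(P[:,0]-v[0])*c+(P[:,1]-v[1])*s,-(P[:,0]-v[0])*s+(P[:,1]-v[1])*c]
        d=np.maximum(abs(q[:,0])-lx/2,abs(q[:,1])-ly/2)
        return np.minimum(abs(d)*1e3,6).mean()
    best=min((minimize(f,np.array(x0)+[0,0,a],method="Nelder-Mead",options=dict(initial_simplex=np.array(x0)+[0,0,a]+np.array([[0,0,0],[.01,0,0],[0,.01,0],[0,0,.1]]),maxiter=2000)) for a in(-.1,0,.1)),key=lambda r:r.fun)
    return best.x,best.fun
def whitemask(im):
    h=cv2.cvtColor(im,cv2.COLOR_RGB2HSV); return ((h[:,:,1]<40)&(h[:,:,2]>150)).astype(np.uint8)
def outline(m):
    cs=cv2.findContours(m.astype(np.uint8),cv2.RETR_EXTERNAL,cv2.CHAIN_APPROX_NONE)[0]
    return max(cs,key=len).reshape(-1,2)
E
python3 - <<'E'
from h import *
np.set_printoptions(precision=4,suppress=True)
im,d=snap("top","top1")
m=[r for r in cut_out("plate_centre","top")]
for r in m:
    ys,xs=np.where(r["mask"]);print("plate",r["score"],xs.mean(),ys.mean(),im[r["mask"]].mean(0))
p=min(m,key=lambda r:abs(np.where(r["mask"])[1].mean()-317))
print(fitrect(plane(outline(p["mask"]),"top",.030),.11,.15,[.562,.03,-.18]))
j=cut_out("jig","top")[0]["mask"]
print("jig rect centre", fitrect(plane(outline(j|p["mask"]),"top",.018),.27,.26,[.565,.005,.26]))
for n in("pivot_dog","stop_dog"):
    print(n,proj(w(mark_of(n,"top")[0]["xyz"],"top"),"top"))
c=cv2.resize(im[190:360,225:435],None,fx=3.5,fy=3.5,interpolation=cv2.INTER_CUBIC);cv2.imwrite("pics/crop1.png",c[:,:,::-1])
print(calibration("top")["t"],calibration("top")["camera_matrix"])
E
```

```text
plate 0.95 317.01514084507045 273.95528169014085 [174.713  181.793  170.1651]
plate 0.66 469.931905370844 342.42615089514067 [166.5841 106.4623 118.2426]
(array([ 0.5584,  0.0292, -0.2015]), np.float64(1.3113728637013693))
jig rect centre (array([0.5623, 0.0062, 0.2588]), np.float64(1.1743704256769296))
pivot_dog [281.0918 249.461 ]
stop_dog [338.325  222.1265]
[0.0471 0.6154 1.0031] [[514.278    0.     312.2574]
 [  0.     514.278  244.4237]
 [  0.       0.       1.    ]]
```

View pics/crop1.png

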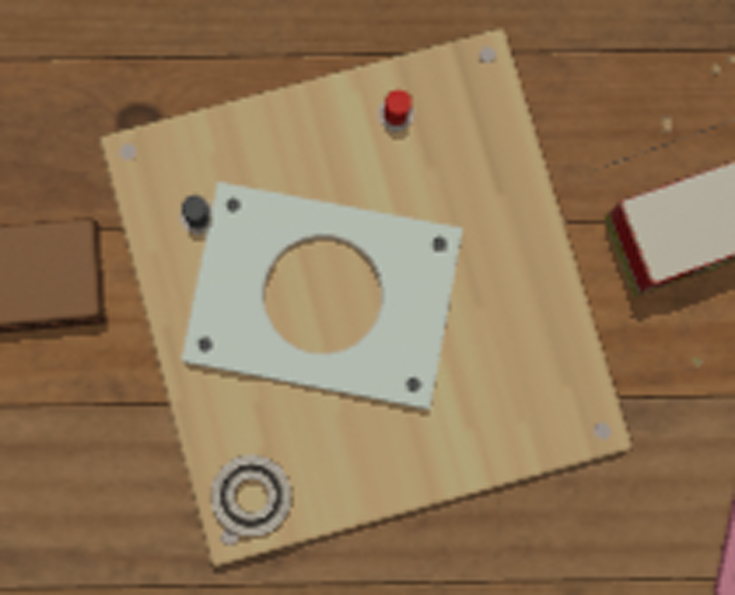

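The crop confirms the white plate: its left edge is on the black dog at crop (195,213), and its near right corner is at crop (430,408). Next I'll plan the approach, with the shut fingers behind the near edge by the near right corner and the tool x axis along the plate x.

```bash
cat > plan.py <<'E'
import numpy as np, json
def rows(a,way,claw,nd=3):
    """a=(x,y,z,yawdeg); way=list of poses, one per row; tool down: x=(c,s), y=(s,-c), z down"""
    a=np.array(a,float);out=[]
    for b in way:
        d=np.array(b[:3])-a[:3];r=np.radians(a[3]);c,s=np.cos(r),np.sin(r)
        sh=np.round([c*d[0]+s*d[1],s*d[0]-c*d[1],-d[2]],nd);az=round(-(b[3]-a[3]),1)
        out.append([[0,0,az],sh.tolist(),claw])
        a[:3]+=[c*sh[0]+s*sh[1],s*sh[0]-c*sh[1],-sh[2]];a[3]-=az
    print(json.dumps(out));print("ends",a.round(4));return a
def lin(a,b,n): return [np.array(a)+(np.array(b)-np.array(a))*k/n for k in range(1,n+1)]
def plate(px,py,C=(.5584,.0292,-.2015)):
    c,s=np.cos(C[2]),np.sin(C[2]);return C[0]+c*px-s*py,C[1]+s*px+c*py
if __name__=="__main__":
    a=(.1608,.526,.2313,163); p=plate(-.078,-.058); b=(*p,.10,-11.5)
    L=lin(a,b,21); e=rows(a,L[:11],0); e=rows(e,L[11:],0)
    from workcell import get_obs; print(get_obs()["time"])
E
python3 plan.py
```

```text
[[[0, 0, 8.3], [-0.022, -0.02, 0.006], 0], [[0, 0, 8.3], [-0.024, -0.017, 0.007], 0], [[0, 0, 8.3], [-0.026, -0.013, 0.006], 0], [[0, 0, 8.3], [-0.028, -0.009, 0.006], 0], [[0, 0, 8.3], [-0.03, -0.005, 0.006], 0], [[0, 0, 8.4], [-0.029, -0.001, 0.007], 0], [[0, 0, 8.3], [-0.03, 0.003, 0.006], 0], [[0, 0, 8.3], [-0.028, 0.008, 0.006], 0], [[0, 0, 8.3], [-0.027, 0.012, 0.006], 0], [[0, 0, 8.3], [-0.026, 0.015, 0.007], 0], [[0, 0, 8.3], [-0.022, 0.019, 0.006], 0]]
ends [ 0.3228  0.2443  0.1623 71.6   ]
[[[0, 0, 8.3], [-0.02, 0.022, 0.006], 0], [[0, 0, 8.3], [-0.016, 0.025, 0.006], 0], [[0, 0, 8.3], [-0.013, 0.027, 0.007], 0], [[0, 0, 8.3], [-0.008, 0.028, 0.006], 0], [[0, 0, 8.4], [-0.004, 0.029, 0.006], 0], [[0, 0, 8.3], [-0.0, 0.03, 0.006], 0], [[0, 0, 8.3], [0.004, 0.029, 0.007], 0], [[0, 0, 8.3], [0.008, 0.029, 0.006], 0], [[0, 0, 8.3], [0.012, 0.026, 0.006], 0], [[0, 0, 8.3], [0.017, 0.025, 0.006], 0]]
ends [  0.4707  -0.012    0.1003 -11.5   ]
1.25
```

>>> {"fn": "servo_tool", "kwargs": {
  "moves": [
    [[0,0,8.3],[-0.022,-0.02,0.006],0],
    [[0,0,8.3],[-0.024,-0.017,0.007],0],
    [[0,0,8.3],[-0.026,-0.013,0.006],0],
    [[0,0,8.3],[-0.028,-0.009,0.006],0],
    [[0,0,8.3],[-0.03,-0.005,0.006],0],
    [[0,0,8.4],[-0.029,-0.001,0.007],0],
    [[0,0,8.3],[-0.03,0.003,0.006],0],
    [[0,0,8.3],[-0.028,0.008,0.006],0],
    [[0,0,8.3],[-0.027,0.012,0.006],0],
    [[0,0,8.3],[-0.026,0.015,0.007],0],
    [[0,0,8.3],[-0.022,0.019,0.006],0]
  ]
}}

```text
time: 2.35
ee_pos: [0.3232, 0.2431, 0.1621]
tcp_rot: [180.0, -0.0, 71.3]
wrist_force: [1.1, 1.1, 1.2]
opening: 0.0002
grasp_force: 0.0
```

>>> {"fn": "servo_tool", "kwargs": {
  "moves": [
    [[0,0,8.3],[-0.02,0.022,0.006],0],
    [[0,0,8.3],[-0.016,0.025,0.006],0],
    [[0,0,8.3],[-0.013,0.027,0.007],0],
    [[0,0,8.3],[-0.008,0.028,0.006],0],
    [[0,0,8.4],[-0.004,0.029,0.006],0],
    [[0,0,8.3],[0,0.03,0.006],0],
    [[0,0,8.3],[0.004,0.029,0.007],0],
    [[0,0,8.3],[0.008,0.029,0.006],0],
    [[0,0,8.3],[0.012,0.026,0.006],0],
    [[0,0,8.3],[0.017,0.025,0.006],0],
    [[0,0,0],[0,0,0],0]
  ]
}}

```text
time: 3.45
ee_pos: [0.4678, -0.0622, 0.0989]
tcp_rot: [-178.1, 0.2, -8.7]
wrist_force: [0.7, 0.1, -0.2]
opening: -0.0001
grasp_force: 0.0
```

>>> {"fn": "servo_tool", "kwargs": {
  "moves": [
    [[0,0,0],[0,0,0],0],
    [[0,0,0],[0,0,0],0]
  ]
}}

```text
time: 3.65
ee_pos: [0.4673, -0.0564, 0.1]
tcp_rot: [-178.0, 0.2, -8.0]
wrist_force: [-0.4, 1.1, -0.6]
opening: -0.0001
grasp_force: 0.0
```

```bash
python3 - <<'E'
from h import *
im,d=snap("top","top2");o=get_obs();print(o["q"],o["ee_pos"],o["tcp_rot"],o["time"])
E
```

```text
[ -8.02249127  -6.29204272 -15.60282571  80.840248     1.96467723
 179.94226825] [ 0.46739069 -0.05600726  0.1001264 ] [-1.78035172e+02  1.49051681e-01 -7.96479327e+00] 3.7
```

View pics/top2.png

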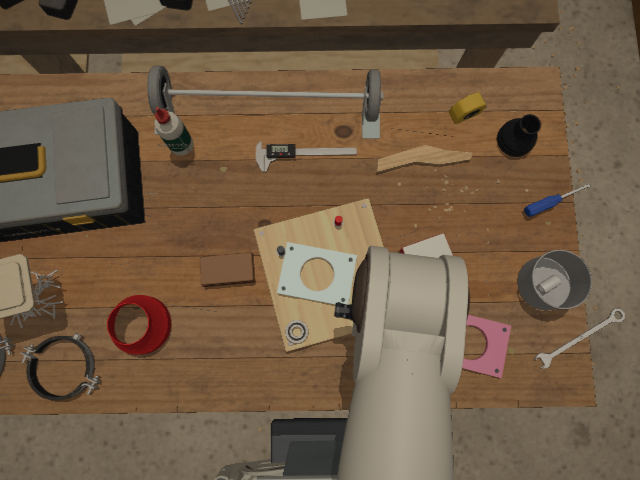

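Joint 6 hit its limit (its sign is opposite to what I assumed), so I'll turn back to yaw 78.5. The thin side of the fingers then faces along the plate x.

```bash
python3 - <<'E'
from plan import *
a=(.4674,-.056,.10,-8); p=plate(-.079,-.060); print(p); e=rows(a,lin(a,(*p,.10,78.5),11),0)
E
```

```text
(np.float64(0.46899001736435875), np.float64(-0.01377505096092757))
[[[0, 0, -7.9], [-0.0, -0.004, -0.0], 0], [[0, 0, -7.8], [-0.0, -0.004, -0.0], 0], [[0, 0, -7.9], [0.0, -0.004, -0.0], 0], [[0, 0, -7.9], [0.001, -0.003, -0.0], 0], [[0, 0, -7.8], [0.002, -0.004, -0.0], 0], [[0, 0, -7.9], [0.002, -0.003, -0.0], 0], [[0, 0, -7.8], [0.003, -0.003, -0.0], 0], [[0, 0, -7.9], [0.003, -0.002, -0.0], 0], [[0, 0, -7.9], [0.003, -0.002, -0.0], 0], [[0, 0, -7.8], [0.003, -0.002, -0.0], 0], [[0, 0, -7.9], [0.004, -0.001, -0.0], 0]]
ends [ 4.691e-01 -1.380e-02  1.000e-01  7.850e+01]
```

>>> {"fn": "servo_tool", "kwargs": {
  "moves": [
    [[-2,0,0],[0,0,0],0],
    [[0,0,-7.9],[0,-0.004,0],0],
    [[0,0,-7.8],[0,-0.004,0],0],
    [[0,0,-7.9],[0,-0.004,0],0],
    [[0,0,-7.9],[0.001,-0.003,0],0],
    [[0,0,-7.8],[0.002,-0.004,0],0],
    [[0,0,-7.9],[0.002,-0.003,0],0],
    [[0,0,-7.8],[0.003,-0.003,0],0],
    [[0,0,-7.9],[0.003,-0.002,0],0],
    [[0,0,-7.9],[0.003,-0.002,0],0],
    [[0,0,-7.8],[0.003,-0.002,0],0],
    [[0,0,-7.9],[0.004,-0.001,0],0]
  ]
}}

```text
time: 4.9
ee_pos: [0.468, -0.0184, 0.1005]
tcp_rot: [-179.9, -0.2, 79.3]
wrist_force: [-0.1, -0.2, 0.5]
opening: -0.0
grasp_force: 0.0
```

>>> {"fn": "servo_tool", "kwargs": {
  "moves": [
    [[0,0,0],[0,0,0],0]
  ]
}}

```text
time: 5.0
ee_pos: [0.4681, -0.0184, 0.1004]
tcp_rot: [-179.9, -0.2, 79.1]
wrist_force: [0.0, -0.2, -0.4]
opening: 0.0001
grasp_force: 0.0
```

>>> {"fn": "servo_tool", "kwargs": {
  "moves": [
    [[0,0,0.6],[0.006,0,0.025],0],
    [[0,0,0],[0,0,0.025],0],
    [[0,0,0],[0,0,0.018],0],
    [[0,0,0],[0,0,0.01],0],
    [[0,0,0],[0,0,0],0],
    [[0,0,0],[0,0,0],0]
  ]
}}

```text
time: 5.6
ee_pos: [0.4694, -0.0137, 0.0229]
tcp_rot: [-179.9, -0.2, 78.2]
wrist_force: [0.4, -0.4, 0.4]
opening: -0.0
grasp_force: 0.0
```

```bash
python3 - <<'E'
from h import *
im,d=snap("side","side1")
c=cv2.resize(im[200:350,190:430],None,fx=3.3,fy=3.3,interpolation=cv2.INTER_CUBIC);cv2.imwrite("pics/crop2.png",c[:,:,::-1])
E
```

```text
(no output)
```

View pics/crop2.png

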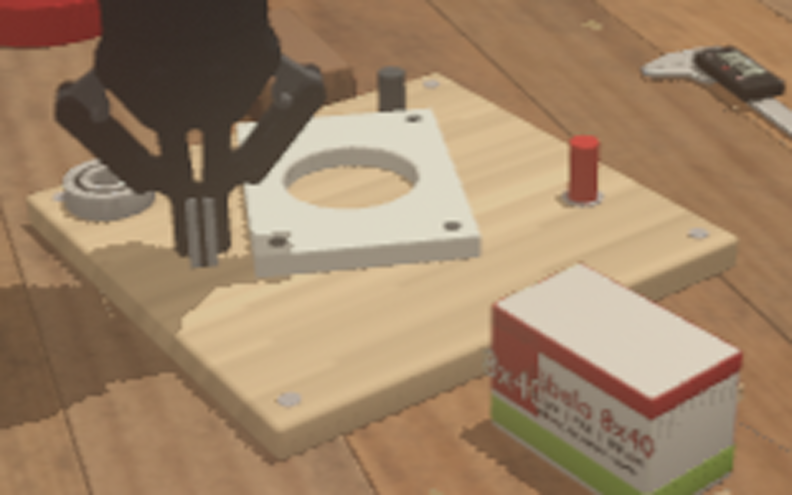

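The fingers (crop 205,230) stand low and just behind the plate's near edge by the near right corner (crop 260,255). Next I'll plan the push as an arc about the black dog.

```bash
cat >> plan.py <<'E'
D=np.array([.6095,.105])
def rot(th,C=(.5584,.0292,-.2015)):
    c,s=np.cos(th),np.sin(th);d=np.array(C[:2])-D
    return (D[0]+c*d[0]-s*d[1],D[1]+s*d[0]+c*d[1],C[2]+th)
def finger(thdeg,px,py):
    P=rot(np.radians(thdeg)); return (*plate(px,py,P),.0225,np.degrees(P[2])+90)
E
python3 - <<'E'
from plan import *
a=(.4694,-.0137,.0229,78.2)
way=[finger(0,-.074,-.059),finger(0,-.0695,-.059)]+[finger(t,-.0695,-.059+.012*t/26) for t in np.arange(1.8,18.1,1.8)]
rows(a,way,0,4)
E
```

```text
[[[0, 0, -0.3], [0.0009, 0.0046, 0.0004], 0], [[0, 0, 0.0], [-0.0, 0.0045, -0.0], 0], [[0, 0, -1.8], [-0.0024, 0.0045, -0.0], 0], [[0, 0, -1.8], [-0.0024, 0.0045, -0.0], 0], [[0, 0, -1.8], [-0.0024, 0.0045, -0.0], 0], [[0, 0, -1.8], [-0.0024, 0.0045, -0.0], 0], [[0, 0, -1.8], [-0.0024, 0.0044, -0.0], 0], [[0, 0, -1.8], [-0.0023, 0.0044, -0.0], 0], [[0, 0, -1.8], [-0.0024, 0.0044, -0.0], 0], [[0, 0, -1.8], [-0.0024, 0.0043, -0.0], 0], [[0, 0, -1.8], [-0.0024, 0.0043, -0.0], 0], [[0, 0, -1.8], [-0.0024, 0.0043, -0.0], 0]]
ends [ 5.209e-01 -4.110e-02  2.250e-02  9.650e+01]
```

>>> {"fn": "servo_tool", "kwargs": {
  "moves": [
    [[0,0,-0.3],[0.001,0.0045,0],0],
    [[0,0,0],[0,0.0045,0],0],
    [[0,0,-1.8],[-0.0024,0.0045,0],0],
    [[0,0,-1.8],[-0.0024,0.0045,0],0],
    [[0,0,-1.8],[-0.0024,0.0045,0],0],
    [[0,0,-1.8],[-0.0024,0.0045,0],0],
    [[0,0,-1.8],[-0.0024,0.0044,0],0],
    [[0,0,-1.8],[-0.0024,0.0044,0],0],
    [[0,0,0],[0,0,0],0],
    [[0,0,0],[0,0,0],0]
  ]
}}

```text
time: 6.65
ee_pos: [0.5014, -0.0341, 0.0223]
tcp_rot: [-179.6, -0.0, 89.2]
wrist_force: [-12.7, -9.8, 8.6]
opening: 0.0001
grasp_force: 7.7
```

```bash
python3 - <<'E'
from h import *
np.set_printoptions(precision=4,suppress=True)
im,d=snap("top","top3")
for n in("plate_centre","plate_heel","plate_toe"):
    for c in("top","side"):
        if n=="plate_centre" and c=="side": camera("side")
        for r in mark_of(n,c)[:2]: print(n,c,r["score"],w(r["xyz"],c))
c=cv2.resize(im[190:360,225:435],None,fx=3.5,fy=3.5,interpolation=cv2.INTER_CUBIC);cv2.imwrite("pics/crop3.png",c[:,:,::-1])
E
```

```text
plate_centre top 0.82 [ 0.4103 -0.2865  0.0093]
plate_centre top 0.71 [0.5698 0.023  0.0229]
plate_centre side 0.8 [0.5718 0.022  0.0258]
plate_centre side 0.52 [ 0.6679 -0.0192  0.0249]
plate_heel top 0.96 [0.61   0.1005 0.0225]
plate_heel top 0.62 [ 0.4656 -0.2245  0.0032]
plate_heel side 0.95 [ 0.466  -0.224   0.0062]
plate_heel side 0.61 [0.6092 0.093  0.0264]
plate_toe top 0.92 [ 0.4537 -0.3475  0.0034]
plate_toe side 0.97 [ 0.454  -0.345   0.0075]
```

View pics/crop3.png

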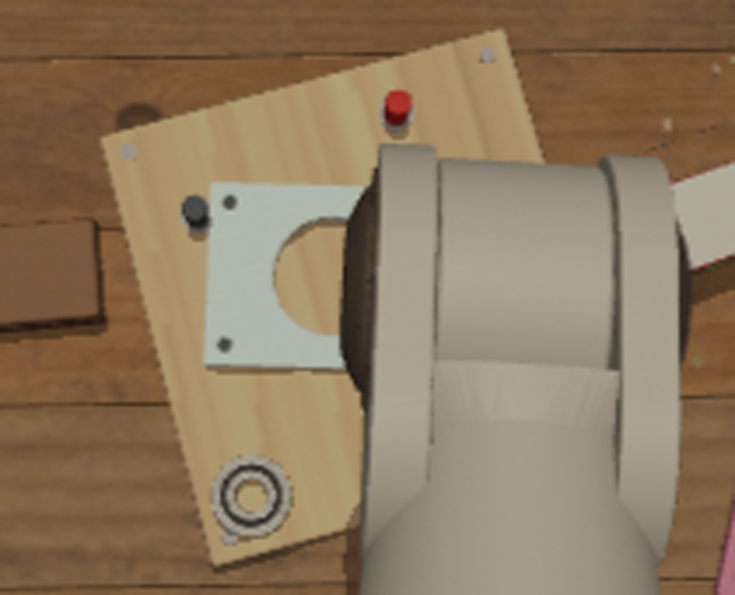

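The plate has turned to about world yaw 0 (far edge level at crop y≈185) and still bears on the black dog (crop 195,212). I'll continue the arc.

```bash
python3 - <<'E'
from plan import *
f=lambda t:finger(t,-.0695,-.059+.012*t/26)
print(f(10.8))
rows(f(10.8),[f(t) for t in np.linspace(10.8,22.2,7)[1:]],0,4)
E
```

```text
(np.float64(0.5033120817415287), np.float64(-0.032139592881392134), 0.0225, np.float64(89.25490042811391))
[[[0, 0, -1.9], [-0.0025, 0.0046, -0.0], 0], [[0, 0, -1.9], [-0.0025, 0.0046, -0.0], 0], [[0, 0, -1.9], [-0.0025, 0.0046, -0.0], 0], [[0, 0, -1.9], [-0.0025, 0.0045, -0.0], 0], [[0, 0, -1.9], [-0.0025, 0.0045, -0.0], 0], [[0, 0, -1.9], [-0.0026, 0.0045, -0.0], 0]]
ends [ 5.316000e-01 -4.530000e-02  2.250000e-02  1.006549e+02]
```

>>> {"fn": "servo_tool", "kwargs": {
  "moves": [
    [[0,0,-1.9],[-0.0022,0.0046,0],0],
    [[0,0,-1.9],[-0.0022,0.0046,0],0],
    [[0,0,-1.9],[-0.0022,0.0046,0],0],
    [[0,0,-1.9],[-0.0022,0.0045,0],0],
    [[0,0,-1.9],[-0.0022,0.0045,0],0],
    [[0,0,-1.9],[-0.0022,0.0045,0],0],
    [[0,0,0],[0,0,0],0],
    [[0,0,0],[0,0,0],0]
  ]
}}

```text
time: 7.85
ee_pos: [0.5295, -0.0475, 0.0233]
tcp_rot: [-179.6, 0.2, 100.5]
wrist_force: [-17.9, -19.8, 17.7]
opening: -0.0003
grasp_force: 23.1
```

```bash
cat > meas.py <<'E'
from h import *
import sys
np.set_printoptions(precision=4,suppress=True)
def edges(n):
    im,d=snap("top",n)
    m=[r["mask"] for r in cut_out("plate_centre","top")]
    m=[x for x in m if abs(np.where(x)[1].mean()-317)<50][0]
    P=plane(outline(m),"top",.030)
    return im,P
J=np.array([.5961,.0152]);jy=.2588
def tojig(P):
    c,s=np.cos(jy),np.sin(jy);d=P[:,:2]-J;return np.c_[c*d[:,0]+s*d[:,1],-s*d[:,0]+c*d[:,1]]*1e3
if __name__=="__main__":
    im,P=edges(sys.argv[1]);Q=tojig(P)
    # visible left part: points of outline, left edge & far edge & near edge line fits
    def line(sel,ax):
        S=Q[sel]
        for _ in range(6):
            k=np.polyfit(S[:,1-ax],S[:,ax],1);r=S[:,ax]-np.polyval(k,S[:,1-ax]);S=S[abs(r)<max(1.2,1.5*r.std())]
        return k,len(S)
    L=(Q[:,1]>np.percentile(Q[:,1],98)-12)
    print("left y(x)",line((Q[:,1]>55)&(abs(Q[:,0]+5)<45),1))
    print("far x(y)",line((Q[:,0]>30)&(Q[:,1]<66)&(Q[:,1]>-70),0))
    print("range",Q.min(0),Q.max(0))
    c=cv2.resize(im[190:360,225:435],None,fx=3.5,fy=3.5,interpolation=cv2.INTER_CUBIC);cv2.imwrite(f"pics/{sys.argv[1]}c.png",c[:,:,::-1])
E
python3 meas.py top4
```

```text
left y(x) (array([-0.1444, 79.7369]), 42)
far x(y) (array([ 0.1421, 42.0763]), 40)
range [-69.5974 -28.339 ] [52.4945 87.219 ]
```

View pics/top4c.png

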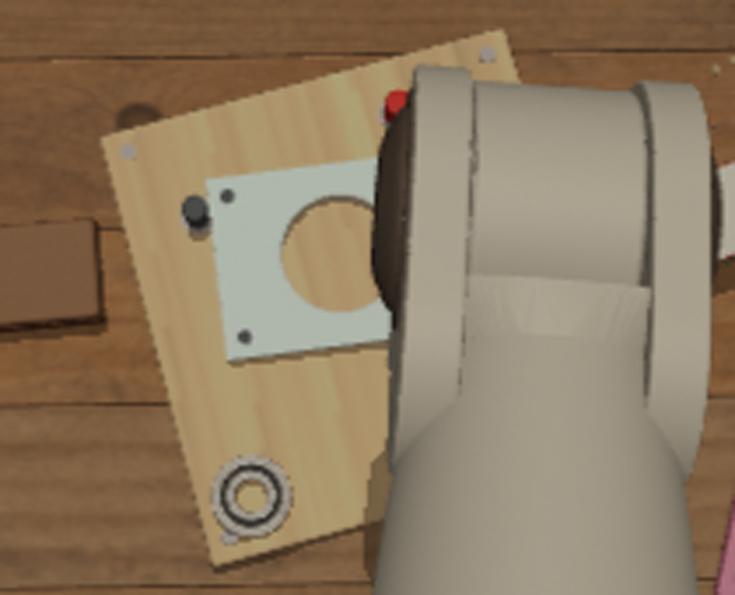

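At crop scale, the plate's left edge is still on the black dog (195,212). The far edge runs (207,180)→(375,160), about 8.2° short of square, and the red dog is at (397,105). I'll turn about 6° more and ease the leftward squeeze on the dog.

>>> {"fn": "servo_tool", "kwargs": {
  "moves": [
    [[0,0,-0.9],[-0.0033,0.0036,0],0],
    [[0,0,-0.9],[-0.0033,0.0036,0],0],
    [[0,0,-0.9],[-0.0033,0.0036,0],0],
    [[0,0,-0.9],[-0.0033,0.0036,0],0],
    [[0,0,0],[0,0,0],0],
    [[0,0,0],[0,0,0],0]
  ]
}}

```text
time: 8.55
ee_pos: [0.5469, -0.0557, 0.0233]
tcp_rot: [-179.7, -0.0, 104.2]
wrist_force: [-15.4, -10.0, 16.9]
opening: 0.0003
grasp_force: 13.5
```

```bash
python3 meas.py top5
```

```text
left y(x) (array([-0.0182, 74.9888]), 40)
far x(y) (array([ 0.0272, 50.1938]), 46)
range [-58.1224 -44.7805] [53.0645 76.48  ]
```

>>> {"fn": "servo_tool", "kwargs": {
  "moves": [
    [[0,0,-0.3],[-0.0013,0.0018,0],0],
    [[0,0,-0.3],[-0.0013,0.0018,0],0],
    [[0,0,0],[0,0,0],0],
    [[0,0,0],[0,0,0],0]
  ]
}}

```text
time: 9.05
ee_pos: [0.5508, -0.057, 0.0233]
tcp_rot: [-179.7, -0.1, 104.8]
wrist_force: [-16.0, -8.9, 18.2]
opening: -0.0003
grasp_force: 19.4
```

```bash
python3 meas.py top6; python3 - <<'E'
from h import *
im,d=snap("side","side2")
c=cv2.resize(im[200:320,220:400],None,fx=4.4,fy=4.4,interpolation=cv2.INTER_CUBIC);cv2.imwrite("pics/crop5.png",c[:,:,::-1])
E
```

```text
left y(x) (array([-0.0138, 75.4378]), 38)
far x(y) (array([-0.0017, 53.3073]), 49)
range [-57.7962 -50.0775] [54.4549 77.201 ]
```

View pics/crop5.png

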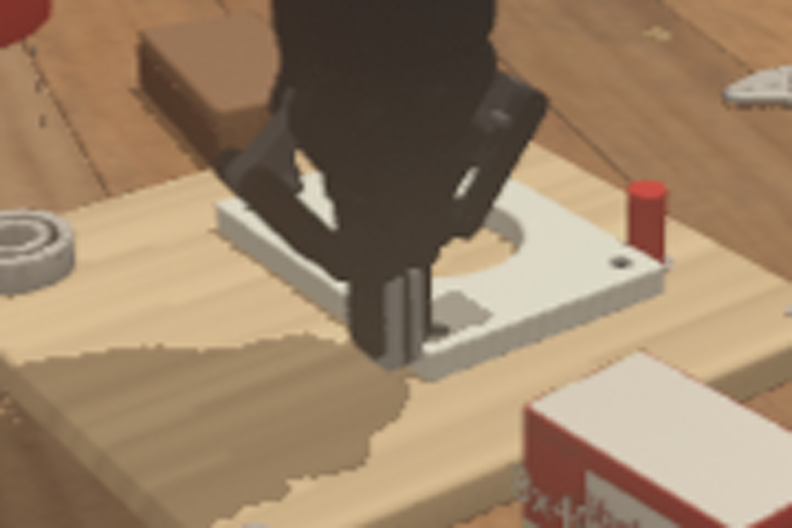

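The side crop shows the plate square, with the far edge just short of or touching the red dog at (645,260). The push force has not risen, so I'll feel for contact in small steps.

>>> {"fn": "servo_tool", "kwargs": {
  "moves": [
    [[0,0,0],[-0.0003,0.0012,0],0],
    [[0,0,0],[0,0,0],0]
  ]
}}

```text
time: 9.4
ee_pos: [0.5515, -0.0572, 0.0233]
tcp_rot: [-179.7, -0.1, 104.8]
wrist_force: [-18.1, -10.8, 18.8]
opening: -0.0006
grasp_force: 20.7
```

>>> {"fn": "servo_tool", "kwargs": {
  "moves": [
    [[0,0,0],[-0.0002,0.0012,0],0],
    [[0,0,0],[0,0,0],0]
  ]
}}

```text
time: 9.6
ee_pos: [0.5525, -0.0575, 0.0233]
tcp_rot: [-179.6, -0.0, 104.8]
wrist_force: [-20.0, -12.7, 19.0]
opening: -0.0002
grasp_force: 21.6
```

```bash
python3 meas.py top7
```

```text
left y(x) (array([ 0.0102, 74.5305]), 39)
far x(y) (array([-0.002 , 53.2222]), 45)
range [-57.1832 -48.6368] [54.6556 75.8928]
```

Force is rising while the far edge stands still, so it is on the red dog. I'll retreat and check with a clear view.

>>> {"fn": "servo_tool", "kwargs": {
  "moves": [
    [[0,0,0],[0,-0.003,0],0],
    [[0,0,0],[0,-0.006,0],0],
    [[0,0,0],[0,-0.008,0],0],
    [[0,0,0],[0,-0.005,-0.03],0],
    [[0,0,0],[0,-0.01,-0.05],0],
    [[0,0,0],[-0.02,-0.02,-0.04],0],
    [[0,0,0],[-0.045,-0.015,0],0],
    [[0,0,0],[-0.045,-0.015,0],0],
    [[0,0,0],[-0.045,-0.015,0],0],
    [[0,0,0],[-0.045,-0.015,0],0],
    [[0,0,0],[-0.04,0,0],0],
    [[0,0,0],[0,0,0],0]
  ]
}}

```text
time: 10.9
ee_pos: [0.5082, -0.3202, 0.1384]
tcp_rot: [-179.9, -0.3, 104.7]
wrist_force: [-0.7, 1.1, -0.4]
opening: 0.0001
grasp_force: 0.0
```

```bash
python3 meas.py top8; python3 - <<'E'
from h import *
from meas import *
im,P=edges("top9")
v,f=fitrect(P,.11,.15,[.597,.0162,.25]);print(v,f,np.degrees(v[2]-jy),tojig(np.array([[*v[:2],0]])))
j=cut_out("jig","top")[0]["mask"];print(fitrect(plane(outline(j),"top",.018),.27,.26,[.565,.005,.26]))
for n in("plate_centre","plate_heel","plate_toe","bearing","pivot_dog","stop_dog"):
    print(n,[(round(r["score"],2),tojig(w(r["xyz"],"top")[None])) for r in mark_of(n,"top")[:2]])
c=cv2.resize(im[200:320,250:400],None,fx=5,fy=5,interpolation=cv2.INTER_CUBIC);cv2.imwrite("pics/crop6.png",c[:,:,::-1])
E
```

```text
left y(x) (array([ 0.0024, 73.4455]), 33)
far x(y) (array([-0.0076, 53.2759]), 62)
range [-56.8979 -74.611 ] [54.5959 75.0244]
[0.5949 0.0154 0.2626] 0.6949039523035471 0.217242557625931 [[-1.1228  0.5345]]
(array([0.5633, 0.0068, 0.2725]), np.float64(2.6144064522995807))
plate_centre [(0.76, array([[4.7225, 1.5604]])), (0.66, array([[-250.9614, -246.2425]]))]
plate_heel [(0.63, array([[33.9201, 75.9523]])), (0.2, array([[ 3.4222, -0.3619]]))]
plate_toe [(0.72, array([[-228.5669, -315.3128]]))]
bearing [(0.91, array([[-135.6976,   95.8362]])), (0.19, array([[ 30.7514, 206.3614]]))]
pivot_dog [(0.65, array([[39.9037, 83.5186]]))]
stop_dog [(0.72, array([[ 63.3045, -51.3558]]))]
```

View pics/crop6.png

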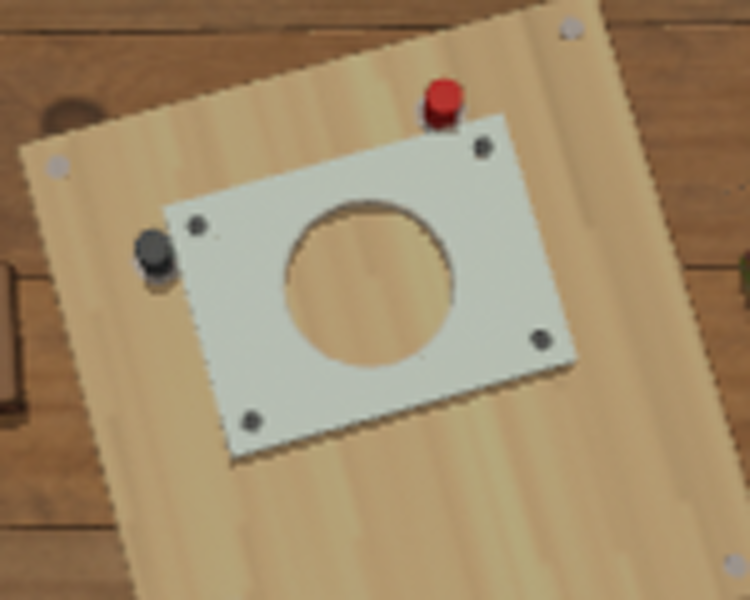

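Clear view, in crop scale: the plate is square, the black dog at (153,250) is close to the left edge at (180,265), and the red dog at (441,105) is close to the far edge at (441,133). Next I'll measure both gaps against the dogs themselves.

```bash
cat > gap.py <<'E'
from meas import *
from scipy.ndimage import map_coordinates
def run(im,v):
    """v plate pose; refine each edge subpixel on image, and find dog tops"""
    g=im.astype(float).min(2);h=cv2.cvtColor(im,cv2.COLOR_RGB2HSV).astype(int);out={}
    c,s=np.cos(v[2]),np.sin(v[2])
    def val(px,py):
        X=np.c_[v[0]+c*px-s*py,v[1]+s*px+c*py,np.full(len(px),.030)];q=np.array([proj(x,"top") for x in X])
        return map_coordinates(g,[q[:,1],q[:,0]],order=1)
    t=np.linspace(-.008,.008,65)
    for name,ax,sg,half,alongs in(("far",0,1,.055,np.r_[-.065:-.062:.001,-.035:.066:.004]),("left",1,1,.075,np.r_[-.045:.012:.003,.048:.052:.002])):
        E=[]
        for a in alongs:
            n=sg*(half+t);I=val(n,np.full(65,a)) if ax==0 else val(np.full(65,a),n)
            hi,lo=I[:12].mean(),I[-12:].mean();k=np.where(I<(hi+lo)/2)[0]
            if hi-lo>25 and len(k):E.append((a,n[k[0]]))
        E=np.array(E);k=np.polyfit(E[:,0],E[:,1],1);r=E[:,1]-np.polyval(k,E[:,0]);E=E[abs(r)<.0012];k=np.polyfit(E[:,0],E[:,1],1);out[name]=k
        print(name,"tilt deg",np.degrees(np.arctan(k[0])).round(2),"off mm",(k[1]*1e3).round(2),len(E))
    def pl(p): d=p[:2]-v[:2];return np.array([c*d[0]+s*d[1],-s*d[0]+c*d[1]])
    sub=(slice(205,275),slice(265,355));off=np.array([265,205])
    red=((h[sub][:,:,1]>170)&((h[sub][:,:,0]<8)|(h[sub][:,:,0]>172))&(im[sub][:,:,0]>150))
    blk=(im[sub].max(2)<75)
    n,l,st,ce=cv2.connectedComponentsWithStats(blk.astype(np.uint8));i=[(st[k,4],ce[k]+off) for k in range(1,n)]
    B=min([x for x in i if x[0]>=8],key=lambda x:np.hypot(*(x[1]-proj([.609,.105,.045],"top"))))
    yx=np.argwhere(red);R=yx.mean(0)[::-1]+off
    for nm,p,cnt in(("red",R,len(yx)),("black",B[1],B[0])):
        for z in(.051,.045):
            q=pl(plane(p,"top",z)[0]);gp=(q[0]-np.polyval(out["far"],q[1]) if nm=="red" else q[1]-np.polyval(out["left"],q[0]))-.008
            print(nm,p,cnt,"z",z,"in plate mm",(q*1e3).round(1),"gap mm",(gp*1e3).round(1))
if __name__=="__main__":
    im0=cv2.imread("pics/top1.png")[:,:,::-1];print("START");run(im0,[.5584,.0292,-.2015])
    im=cv2.imread("pics/top9.png")[:,:,::-1];print("NOW");run(im,[.5949,.0154,.2626])
E
python3 gap.py
```

```text
START
far tilt deg 0.47 off mm 55.32 16Traceback (most recent call last):
  File "gap.py", line 31, in <module>
    im0=cv2.imread("pics/top1.png")[:,:,::-1];print("START");run(im0,[.5584,.0292,-.2015])
                                                             ~~~^^^^^^^^^^^^^^^^^^^^^^^^^^
  File "gap.py", line 14, in run
    n=sg*(half+t);I=val(n,np.full(65,a)) if ax==0 else val(np.full(65,a),n)
                                                       ~~~^^^^^^^^^^^^^^^^^
  File "gap.py", line 8, in val
    X=np.c_[v[0]+c*px-s*py,v[1]+s*px+c*py,np.full(len(px),.030)];q=np.array([proj(x,"top") for x in X])
                                                                             ~~~~^^^^^^^^^
  File "h.py", line 6, in proj
    k=calibration(c); p=np.array(k["camera_matrix"])@(np.array(k["R"])@np.array(X)+np.array(k["t"])); return p[:2]/p[2]
ValueError: time passes only in moves, steps and waits
```

```bash
sed -i 's/^from workcell import \*/from workcell import *\nimport functools, workcell\ncalibration=functools.lru_cache(None)(workcell.calibration)/' h.py; python3 gap.py
```

```text
START
far tilt deg 0.47 off mm 55.32 16
left tilt deg -0.06 off mm 76.25 17
red [338.5 218.5] 32 z 0.051 in plate mm [119.8 -22.7] gap mm 56.7
red [338.5 218.5] 32 z 0.045 in plate mm [121.3 -22.8] gap mm 58.2
black [280.84 252.2 ] 25 z 0.051 in plate mm [27.4 81.5] gap mm -2.7
black [280.84 252.2 ] 25 z 0.045 in plate mm [28.3 82.1] gap mm -2.1
NOW
far tilt deg 0.23 off mm 55.81 9
left tilt deg -0.04 off mm 75.37 20
red [338.3939 218.4848] 33 z 0.051 in plate mm [ 65.4 -51. ] gap mm 1.8
red [338.3939 218.4848] 33 z 0.045 in plate mm [ 66.7 -51.6] gap mm 3.1
black [281.4348 252.5217] 23 z 0.051 in plate mm [28.3 82.5] gap mm -0.9
black [281.4348 252.5217] 23 z 0.045 in plate mm [29.4 82.6] gap mm -0.8
```

The black dog gap reads the same as at the start, so that contact holds. The red dog gap is about 1 ± 1 mm, which is not certain enough. I'll push once more directly opposite the red dog with the fingers slightly lower, since contact there gives a clean force rise.

>>> {"fn": "servo_tool", "kwargs": {
  "moves": [
    [[0,0,-0.3],[0.042,0.014,0],0],
    [[0,0,0],[0.042,0.014,0],0],
    [[0,0,0],[0.042,0.014,0],0],
    [[0,0,0],[0.042,0.014,0],0],
    [[0,0,0],[0.042,0.014,0],0],
    [[0,0,0],[0.042,0.014,0],0],
    [[0,0,0],[0,0,0.04],0],
    [[0,0,0],[0,0,0.04],0],
    [[0,0,0],[0,0,0.027],0],
    [[0,0,0],[0,0,0.0095],0],
    [[0,0,0],[0,0,0],0],
    [[0,0,0],[0,0,0],0]
  ]
}}

```text
time: 12.65
ee_pos: [0.5242, -0.0506, 0.0259]
tcp_rot: [180.0, -0.2, 105.2]
wrist_force: [0.1, -0.4, 0.1]
opening: -0.0003
grasp_force: 0.0
```

>>> {"fn": "servo_tool", "kwargs": {
  "moves": [
    [[0,0,0],[-0.004,0.006,0.0045],0],
    [[0,0,0],[0,0.006,0],0],
    [[0,0,0],[0,0.005,0],0],
    [[0,0,0],[0,0,0],0]
  ]
}}

```text
time: 13.05
ee_pos: [0.5417, -0.0497, 0.02]
tcp_rot: [-180.0, -0.2, 105.2]
wrist_force: [-0.0, 0.3, -0.4]
opening: 0.0001
grasp_force: 0.0
```

>>> {"fn": "servo_tool", "kwargs": {
  "moves": [
    [[0,0,0],[0,0.003,0],0],
    [[0,0,0],[0,0.002,0],0],
    [[0,0,0],[0,0,0],0]
  ]
}}

```text
time: 13.35
ee_pos: [0.5448, -0.0494, 0.0197]
tcp_rot: [-179.8, -0.2, 105.2]
wrist_force: [-5.3, -6.1, 2.4]
opening: -0.0004
grasp_force: 3.7
```

>>> {"fn": "servo_tool", "kwargs": {
  "moves": [
    [[0,0,0],[0,0.0015,0],0],
    [[0,0,0],[0,0,0],0]
  ]
}}

```text
time: 13.55
ee_pos: [0.5451, -0.0494, 0.0196]
tcp_rot: [-179.6, -0.1, 105.2]
wrist_force: [-10.8, -7.3, 6.1]
opening: -0.0
grasp_force: 7.1
```

>>> {"fn": "servo_tool", "kwargs": {
  "moves": [
    [[0,0,0],[0,0.0015,0],0],
    [[0,0,0],[0,0,0],0]
  ]
}}

```text
time: 13.75
ee_pos: [0.5454, -0.0494, 0.0195]
tcp_rot: [-179.5, -0.1, 105.1]
wrist_force: [-16.4, -9.5, 9.9]
opening: 0.0002
grasp_force: 10.8
```

>>> {"fn": "servo_tool", "kwargs": {
  "moves": [
    [[0,0,0],[0,0.0015,0],0],
    [[0,0,0],[0,0,0],0]
  ]
}}

```text
time: 13.95
ee_pos: [0.5456, -0.0494, 0.0195]
tcp_rot: [-179.4, -0.1, 105.1]
wrist_force: [-23.7, -12.3, 13.8]
opening: 0.0003
grasp_force: 14.7
```

Force rises steeply to 24 N while the tool stands still, so the plate is firmly against the red dog. I'll retreat and do a final check.

>>> {"fn": "servo_tool", "kwargs": {
  "moves": [
    [[0,0,0],[0,-0.004,0],0],
    [[0,0,0],[0,-0.006,0],0],
    [[0,0,0],[0,-0.01,0],0],
    [[0,0,0],[0,-0.005,-0.03],0],
    [[0,0,0],[0,-0.01,-0.05],0],
    [[0,0,0],[-0.02,-0.02,-0.04],0],
    [[0,0,0],[-0.045,-0.015,0],0],
    [[0,0,0],[-0.045,-0.015,0],0],
    [[0,0,0],[-0.045,-0.015,0],0],
    [[0,0,0],[-0.045,-0.015,0],0],
    [[0,0,0],[-0.04,0,0],0],
    [[0,0,0],[0,0,0],0]
  ]
}}

```text
time: 15.15
ee_pos: [0.5022, -0.3133, 0.1369]
tcp_rot: [-179.9, -0.2, 105.0]
wrist_force: [-0.7, 0.9, 0.0]
opening: 0.0001
grasp_force: 0.0
```

```bash
python3 - <<'E'
from gap import *
im,P=edges("top10")
v,f=fitrect(P,.11,.15,[.597,.0162,.25]);print(v,f,np.degrees(v[2]-jy),tojig(np.array([[*v[:2],0]])))
im2=cv2.imread("pics/top9.png")[:,:,::-1]
run(im,v)
# jig edges tilt check: subpixel vs plate far edge, via LSD on board
g=cv2.cvtColor(im[190:360,245:415],cv2.COLOR_RGB2GRAY)
L=cv2.createLineSegmentDetector().detect(g)[0][:,0]
for l in L:
    n=np.hypot(l[2]-l[0],l[3]-l[1])
    if n>45:
        X=plane(np.array([l[:2],l[2:]])+[245,190],"top",.02);d=X[1]-X[0];print((l+[245,190,245,190]).round(),round(n),round((np.degrees(np.arctan2(d[1],d[0]))+45)%90-45,2))
c=cv2.resize(im[190:360,225:435],None,fx=3.5,fy=3.5,interpolation=cv2.INTER_CUBIC);cv2.imwrite("pics/crop7.png",c[:,:,::-1])
E
```

```text
[0.5961 0.0149 0.2819] 1.2907204616322476 1.323142389642061 [[-0.0397 -0.3066]]
far tilt deg 1.01 off mm 55.4 8
left tilt deg -0.12 off mm 75.81 19
red [338.2941 218.5   ] 34 z 0.051 in plate mm [ 63.4 -51.2] gap mm 0.9
red [338.2941 218.5   ] 34 z 0.045 in plate mm [ 64.7 -51.9] gap mm 2.2
black [281.4348 252.5217] 23 z 0.051 in plate mm [28.9 82.7] gap mm -1.0
black [281.4348 252.5217] 23 z 0.045 in plate mm [29.9 82.8] gap mm -0.9
[282. 242. 296. 288.] 49 16.24
[339. 225. 283. 240.] 58 14.83
[285. 351. 404. 317.] 123 14.84
[366. 198. 254. 228.] 116 14.75
[296. 291. 365. 270.] 73 15.79
[404. 316. 368. 198.] 123 14.7
[253. 230. 285. 349.] 123 14.88
[357. 275. 298. 293.] 62 15.91
[364. 268. 350. 222.] 49 15.61
[246. 356. 294. 356.] 49 -0.44
[368. 354. 413. 354.] 45 -0.04
[311. 358. 261. 358.] 50 -0.78
[294. 207. 246. 207.] 49 -0.51
[301. 355. 366. 355.] 65 -0.29
```

View pics/crop7.png

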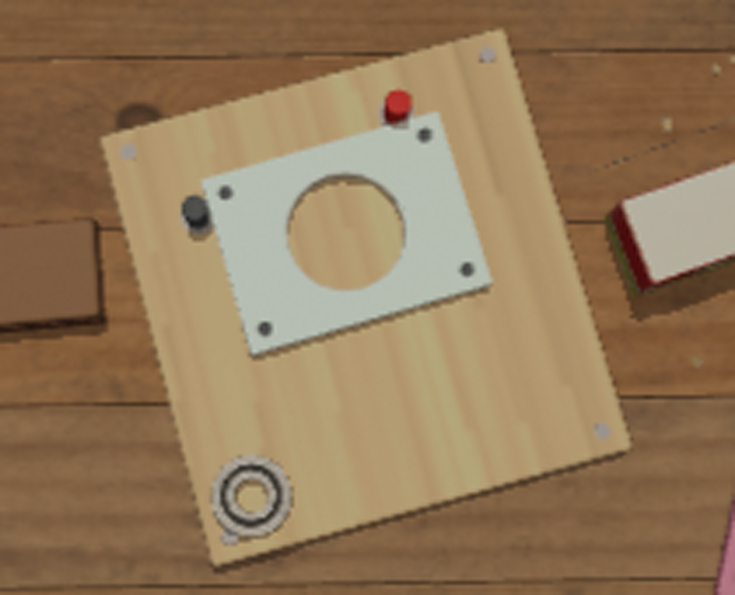

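Clear view: the plate touches both dogs, and the bearing, block and carton are unmoved. But its edges read about 15.8° against the board's 14.8°, so it has turned about 1° too far. I'll trim it by a tiny push on the near edge left of centre, which turns it back on the red dog and along the black one.

>>> {"fn": "servo_tool", "kwargs": {
  "moves": [
    [[0,0,0.2],[0.0404,0.0114,0],0],
    [[0,0,0],[0.0404,0.0114,0],0],
    [[0,0,0],[0.0404,0.0114,0],0],
    [[0,0,0],[0.0404,0.0114,0],0],
    [[0,0,0],[0.0404,0.0114,0],0],
    [[0,0,0],[0.0404,0.0114,0],0],
    [[0,0,0],[0.0404,0.0114,0],0],
    [[0,0,0],[0.0404,0.0114,0],0],
    [[0,0,0],[0,0,0.04],0],
    [[0,0,0],[0,0,0.04],0],
    [[0,0,0],[0,0,0.026],0],
    [[0,0,0],[0,0,0.009],0]
  ]
}}

```text
time: 16.45
ee_pos: [0.5039, 0.0278, 0.0216]
tcp_rot: [-179.7, -0.3, 105.1]
wrist_force: [-0.1, 0.4, 0.2]
opening: 0.0001
grasp_force: 0.0
```

>>> {"fn": "servo_tool", "kwargs": {
  "moves": [
    [[0,0,0],[0,0,0],0],
    [[0,0,0],[0,0,0],0]
  ]
}}

```text
time: 16.65
ee_pos: [0.507, 0.0271, 0.0258]
tcp_rot: [180.0, -0.2, 105.1]
wrist_force: [0.3, -0.5, -0.0]
opening: 0.0003
grasp_force: 0.0
```

>>> {"fn": "servo_tool", "kwargs": {
  "moves": [
    [[0,0,0.2],[0,0.005,0.0045],0],
    [[0,0,0],[0,0.005,0],0],
    [[0,0,0],[0,0.004,0],0],
    [[0,0,0],[0,0,0],0]
  ]
}}

```text
time: 17.05
ee_pos: [0.5207, 0.0304, 0.0199]
tcp_rot: [-180.0, -0.2, 104.8]
wrist_force: [0.4, 0.1, 0.4]
opening: -0.0002
grasp_force: 0.0
```

```bash
cat > tj.py <<'E'
from workcell import get_obs
import numpy as np
o=get_obs();d=np.array(o["ee_pos"][:2])-[.5961,.0152];a=.2583
print("tool in jig mm",(1e3*np.array([np.cos(a)*d[0]+np.sin(a)*d[1],-np.sin(a)*d[0]+np.cos(a)*d[1]])).round(2),o["wrist_force"],o["ee_pos"][2])
E
python3 tj.py
```

```text
tool in jig mm [-69.01  33.96] [0.38514408 0.06201432 0.35479883] 0.01994784700006146
```

>>> {"fn": "servo_tool", "kwargs": {
  "moves": [
    [[0,0,0],[0,0.0025,0],0],
    [[0,0,0],[0,0.0015,0],0],
    [[0,0,0],[0,0,0],0]
  ]
}}

```text
time: 17.35
ee_pos: [0.5227, 0.0313, 0.0195]
tcp_rot: [-179.8, -0.3, 104.8]
wrist_force: [-6.2, -0.2, 3.8]
opening: 0.0002
grasp_force: 3.6
```

```bash
python3 tj.py
```

```text
tool in jig mm [-66.84  34.35] [-6.23277781 -0.23660863  3.81351056] 0.01947420727824476
```

>>> {"fn": "servo_tool", "kwargs": {
  "moves": [
    [[0,0,0],[0,0.0015,0],0],
    [[0,0,0],[0,0.0012,0],0],
    [[0,0,0],[0,0,0],0]
  ]
}}

```text
time: 17.65
ee_pos: [0.5237, 0.0321, 0.0194]
tcp_rot: [-179.6, -0.3, 104.8]
wrist_force: [-15.4, -0.2, 8.7]
opening: -0.0002
grasp_force: 8.2
```

```bash
python3 tj.py
```

```text
tool in jig mm [-65.67  34.83] [-15.40175427  -0.24937218   8.68680636] 0.01935730817152448
```

>>> {"fn": "servo_tool", "kwargs": {
  "moves": [
    [[0,0,0],[0,0.001,0],0],
    [[0,0,0],[0,0,0],0]
  ]
}}

```text
time: 17.85
ee_pos: [0.5241, 0.0324, 0.0193]
tcp_rot: [-179.5, -0.4, 104.8]
wrist_force: [-17.7, 0.7, 11.2]
opening: -0.0003
grasp_force: 9.9
```

```bash
python3 tj.py; cat > ang.py <<'E'
from h import *
import sys
def ang(im,show=0):
    g=cv2.cvtColor(im[190:360,245:415],cv2.COLOR_RGB2GRAY);pl=[];jg=[]
    for l in cv2.createLineSegmentDetector().detect(g)[0][:,0]:
        n=np.hypot(l[2]-l[0],l[3]-l[1])
        if n>30:
            m=(l[:2]+l[2:])/2+[245,190];X=plane(np.array([l[:2],l[2:]])+[245,190],"top",.02);d=X[1]-X[0];a=(np.degrees(np.arctan2(d[1],d[0]))+45)%90-45
            if a>10: (pl if 283<m[0]<365 and 225<m[1]<295 else jg).append((n,round(a,2),m.round().tolist()))
    return pl,jg
if __name__=="__main__":
    im,_=snap("top",sys.argv[1]);print(*ang(im),sep="\n")
E
python3 ang.py top11
```

```text
tool in jig mm [-65.25  35.03] [-17.69488116   0.73904459  11.2254478 ] 0.019305886078683148
[]
[(np.float32(76.413605), np.float64(14.66), [329.0, 208.0]), (np.float32(40.00547), np.float64(14.93), [385.0, 323.0]), (np.float32(122.96452), np.float64(14.69), [386.0, 257.0]), (np.float32(112.80296), np.float64(14.72), [268.0, 285.0]), (np.float32(35.475388), np.float64(12.55), [367.0, 341.0])]
```

>>> {"fn": "servo_tool", "kwargs": {
  "moves": [
    [[0,0,0],[0,-0.004,0],0],
    [[0,0,0],[0,-0.006,0],0],
    [[0,0,0],[0,-0.008,0],0],
    [[0,0,0],[0,0,-0.04],0],
    [[0,0,0],[0,-0.01,-0.05],0],
    [[0,0,0],[-0.045,-0.014,-0.02],0],
    [[0,0,0],[-0.045,-0.014,0],0],
    [[0,0,0],[-0.045,-0.014,0],0],
    [[0,0,0],[-0.045,-0.014,0],0],
    [[0,0,0],[-0.045,-0.014,0],0],
    [[0,0,0],[-0.045,-0.014,0],0],
    [[0,0,0],[-0.045,-0.014,0],0]
  ]
}}

```text
time: 19.1
ee_pos: [0.4859, -0.3058, 0.1273]
tcp_rot: [-179.9, -0.2, 104.8]
wrist_force: [0.6, 0.1, 1.1]
opening: 0.0003
grasp_force: 0.0
```

```bash
python3 - <<'E'
from gap import *
from ang import ang
im,P=edges("top12")
for x in ang(im): print(*x,sep="\n")
v,f=fitrect(P,.11,.15,[.597,.0162,.25]);print(v,f)
print("BEFORE TRIM");run(cv2.imread("pics/top10.png")[:,:,::-1],[.5961,.0149,.2583])
print("NOW");run(im,[.5961,.0149,.2583])
for n in ("bearing","sanding_block","carton"): print(n,[w(r["xyz"],"top") for r in mark_of(n,"top")[:1]])
c=cv2.resize(im[205:300,260:380],None,fx=6,fy=6,interpolation=cv2.INTER_CUBIC);cv2.imwrite("pics/crop8.png",c[:,:,::-1])
E
```

```text
(np.float32(57.600597), np.float64(13.58), [311.0, 232.0])
(np.float32(71.26093), np.float64(14.55), [330.0, 280.0])
(np.float32(68.8507), np.float64(14.65), [330.0, 283.0])
(np.float32(49.09753), np.float64(14.49), [357.0, 246.0])
(np.float32(123.45291), np.float64(14.83), [345.0, 334.0])
(np.float32(115.54989), np.float64(14.72), [310.0, 213.0])
(np.float32(122.96456), np.float64(14.7), [386.0, 257.0])
(np.float32(123.11324), np.float64(14.87), [269.0, 290.0])
(np.float32(31.24801), np.float64(14.55), [329.0, 341.0])
[0.5963 0.0152 0.2472] 1.4898485341257257
BEFORE TRIM
far tilt deg -0.88 off mm 55.9 23
left tilt deg 1.07 off mm 75.68 19
red [338.2941 218.5   ] 34 z 0.051 in plate mm [ 64.6 -49.7] gap mm -0.0
red [338.2941 218.5   ] 34 z 0.045 in plate mm [ 65.9 -50.3] gap mm 1.2
black [281.4348 252.5217] 23 z 0.051 in plate mm [26.9 83.4] gap mm -0.8
black [281.4348 252.5217] 23 z 0.045 in plate mm [28.  83.5] gap mm -0.7
NOW
far tilt deg 0.26 off mm 56.98 21
left tilt deg -0.58 off mm 75.81 18
red [338.3939 218.4848] 33 z 0.051 in plate mm [ 64.6 -49.9] gap mm -0.2
red [338.3939 218.4848] 33 z 0.045 in plate mm [ 65.9 -50.6] gap mm 1.1
black [281.3182 252.5455] 22 z 0.051 in plate mm [27.  83.6] gap mm 0.1
black [281.3182 252.5455] 22 z 0.045 in plate mm [28.  83.7] gap mm 0.2
bearing [array([0.439 , 0.0717, 0.0171])]
sanding_block [array([ 0.5732,  0.2199, -0.001 ])]
carton [array([ 0.598 , -0.1975,  0.0022])]
```

View pics/crop8.png

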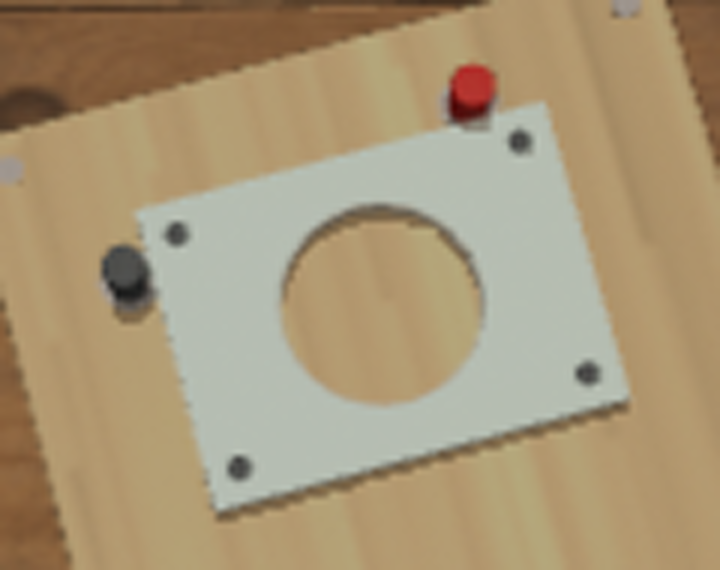

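Now the edges read 14.5° against the board's 14.75° (square), with the far edge on the red dog (crop 470,125). The left edge may stand just under 1 mm off the black dog (crop 127,275). I'll nudge the right edge gently leftward, opposite the black dog, until it bears.

>>> {"fn": "servo_tool", "kwargs": {
  "moves": [
    [[0,0,0],[0.031,0.0364,0],0],
    [[0,0,0],[0.031,0.0364,0],0],
    [[0,0,0],[0.031,0.0364,0],0],
    [[0,0,0],[0.031,0.0364,0],0],
    [[0,0,0],[0.031,0.0364,0],0],
    [[0,0,0],[0.03,0.0364,0],0],
    [[0,0,0],[0,0,0],0],
    [[0,0,0],[0,0,0],0]
  ]
}}

```text
time: 20.15
ee_pos: [0.6504, -0.0663, 0.1274]
tcp_rot: [-179.9, -0.2, 105.1]
wrist_force: [-0.7, -0.5, -0.4]
opening: 0.0003
grasp_force: 0.0
```

```bash
python3 tj.py
```

```text
tool in jig mm [ 31.66 -92.66] [-0.67943573 -0.49431733 -0.42812935] 0.127401170374744
```

>>> {"fn": "servo_tool", "kwargs": {
  "moves": [
    [[0,0,0.2],[-0.005,-0.001,0.035],0],
    [[0,0,0],[0,0,0.04],0],
    [[0,0,0],[0,0,0.024],0],
    [[0,0,0],[0,0,0.007],0],
    [[0,0,0],[0,0,0],0],
    [[0,0,0],[0,0,0],0]
  ]
}}

```text
time: 20.75
ee_pos: [0.6511, -0.074, 0.0236]
tcp_rot: [180.0, -0.2, 104.6]
wrist_force: [0.4, -0.2, -0.9]
opening: 0.0003
grasp_force: 0.0
```

```bash
python3 tj.py
```

```text
tool in jig mm [  30.42 -100.3 ] [ 0.37824162 -0.15725417 -0.87625539] 0.02355636751312546
```

>>> {"fn": "servo_tool", "kwargs": {
  "moves": [
    [[0,0,0],[0.005,0,0.002],0],
    [[0,0,0],[0.005,0,0],0],
    [[0,0,0],[0.003,0,0],0],
    [[0,0,0],[0,0,0],0]
  ]
}}

```text
time: 21.15
ee_pos: [0.6473, -0.0605, 0.02]
tcp_rot: [-179.9, -0.2, 104.7]
wrist_force: [-0.5, -0.0, -0.4]
opening: 0.0001
grasp_force: 0.0
```

>>> {"fn": "servo_tool", "kwargs": {
  "moves": [
    [[0,0,0],[0.0015,0,0],0],
    [[0,0,0],[0.001,0,0],0],
    [[0,0,0],[0,0,0],0]
  ]
}}

```text
time: 21.45
ee_pos: [0.647, -0.0595, 0.0199]
tcp_rot: [-180.0, -0.1, 104.6]
wrist_force: [1.1, -5.4, 1.2]
opening: 0.0002
grasp_force: 2.3
```

```bash
python3 tj.py
```

```text
tool in jig mm [ 30.13 -85.19] [ 1.12260506 -5.41806473  1.15358552] 0.01990250039633251
```

>>> {"fn": "servo_tool", "kwargs": {
  "moves": [
    [[0,0,0],[0.001,0,0],0],
    [[0,0,0],[0,0,0],0]
  ]
}}

```text
time: 21.65
ee_pos: [0.6469, -0.0593, 0.0199]
tcp_rot: [-180.0, -0.1, 104.6]
wrist_force: [2.1, -9.3, 0.5]
opening: 0.0002
grasp_force: 4.5
```

>>> {"fn": "servo_tool", "kwargs": {
  "moves": [
    [[0,0,0],[0.001,0,0],0],
    [[0,0,0],[0,0,0],0]
  ]
}}

```text
time: 21.85
ee_pos: [0.6469, -0.0592, 0.0199]
tcp_rot: [-180.0, 0.0, 104.5]
wrist_force: [3.2, -12.8, -0.8]
opening: 0.0001
grasp_force: 6.6
```

>>> {"fn": "servo_tool", "kwargs": {
  "moves": [
    [[0,0,0],[0.001,0,0],0],
    [[0,0,0],[0,0,0],0]
  ]
}}

```text
time: 22.05
ee_pos: [0.6468, -0.0592, 0.02]
tcp_rot: [-179.9, 0.1, 104.5]
wrist_force: [4.2, -16.4, -0.2]
opening: -0.0002
grasp_force: 8.7
```

```bash
python3 tj.py
```

```text
tool in jig mm [ 29.97 -84.89] [  4.17909056 -16.39921566  -0.24785977] 0.019965699354800488
```

The force rises 3.7 N per mm with the tool standing still, so the plate is hard against the black dog. I'll retreat and hand in after a numeric check.

>>> {"fn": "servo_tool", "kwargs": {
  "moves": [
    [[0,0,0],[-0.004,0,0],0],
    [[0,0,0],[-0.006,0,0],0],
    [[0,0,0],[-0.006,0,0],0],
    [[0,0,0],[0,0,-0.04],0],
    [[0,0,0],[0,0,-0.05],0],
    [[0,0,0],[-0.02,-0.02,-0.02],0],
    [[0,0,0],[-0.04,-0.02,0],0],
    [[0,0,0],[-0.04,-0.02,0],0],
    [[0,0,0],[-0.04,-0.02,0],0],
    [[0,0,0],[-0.03,-0.01,0],0],
    [[0,0,0],[0,0,0],0]
  ]
}}

```text
time: 23.15
ee_pos: [0.6051, -0.2627, 0.1285]
tcp_rot: [-179.9, -0.2, 104.4]
wrist_force: [0.1, 0.8, -0.5]
opening: 0.0001
grasp_force: 0.0
```

```bash
python3 - <<'E'
from gap import *
from ang import ang
im,_=snap("top","top13")
for x in ang(im): print(*x,sep="\n")
run(im,[.5961,.0149,.2583]);print(get_obs()["time"])
E
```

```text
(np.float32(48.235416), np.float64(14.65), [288.0, 264.0])
(np.float32(57.904255), np.float64(13.69), [311.0, 232.0])
(np.float32(72.46652), np.float64(14.56), [329.0, 280.0])
(np.float32(69.72262), np.float64(14.68), [331.0, 283.0])
(np.float32(48.25052), np.float64(14.55), [357.0, 245.0])
(np.float32(123.45292), np.float64(14.84), [345.0, 334.0])
(np.float32(115.54981), np.float64(14.71), [310.0, 213.0])
(np.float32(122.96455), np.float64(14.7), [386.0, 257.0])
(np.float32(123.113365), np.float64(14.88), [269.0, 290.0])
(np.float32(35.193306), np.float64(14.3), [365.0, 331.0])
(np.float32(31.24577), np.float64(14.26), [328.0, 342.0])
(np.float32(40.34805), np.float64(14.7), [360.0, 224.0])
far tilt deg 0.45 off mm 56.67 14
left tilt deg -0.58 off mm 76.48 15
red [338.5 218.5] 32 z 0.051 in plate mm [ 64.5 -50.1] gap mm 0.2
red [338.5 218.5] 32 z 0.045 in plate mm [ 65.8 -50.8] gap mm 1.5
black [280.9615 252.2308] 26 z 0.051 in plate mm [27.8 84.2] gap mm -0.0
black [280.9615 252.2308] 26 z 0.045 in plate mm [28.9 84.3] gap mm 0.1
23.2
```

The plate is square to within about 0.2°, with the far edge at the red dog and the left edge on the black dog. I'm handing it in.

```bash
python3 -c "
from workcell import job_done
print(job_done())"
```

```text
the job is handed in; nothing more can be done
None
```

I handed the job in at about 23 s: the white plate lies within about 0.2° of square, bearing on the black dog with its far edge at the red dog; it took small corrective pushes on the near and right edges after the corner push, and the bearing, sanding block and carton showed no movement in the camera.

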